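Set the sole gauge to its stop

TASK

Set the sole-length gauge on the bench for the next pair: with the fingertips press the black pad in the middle of the slider well down to free its friction hold, keep it pressed while you push the slider along the rail until it rests against the marked stop (the tall collar with the clamp screw on top), then let the pad spring back up so that the slider is locked there. Do not force the slider along while its hold is on, do not shift the stop, and do not pick up or disturb anything else on the bench.

Things in the scene. Friction and masses are not known exactly. Their poses are not given: they have to be found in the camera images.
- gauge: Sole-length gauge, screwed to the bench: plywood base 100 x 470 x 6 mm (x, y, z) with a rail 64 mm wide, 450 long, top 20 mm above the bench; end blocks 30 mm high. Origin: middle of the underside. Its y axis runs along the rail, from slider to marked stop. A low plain collar (no screw, 41 mm high) is fixed near the other end, inner face at y = -185 mm.
- pad_top (a point): Middle of the top of the slider's black pad, 46 mm above the bench when up; 58 mm across the rail, 56 mm along it, between the slider's two end cheeks. Sprung: starts to sink at 5 to 6 N, bottoms 9 mm down at 8 to 9 N. Once it has sunk 3 mm the hold is free and the slider moves with 1 to 2 N; with the pad up it holds against about 20 N. The point moves with the pad.
- release (a joint): How far the black pad is pressed down, m: 0 up (hold on), 0.009 at the bottom.
- carriage (a joint): Position of the slider's middle along the gauge's y axis, m, 0 at the middle of the rail; grows towards the marked stop. The slider is 84 mm long along the rail and 76 mm wide.
- slider_face (a point): Middle of the slider's outer end face that meets the stop: 42 mm from the slider's middle along the gauge's +y, 37.5 mm above the bench. It is the outside of an end cheek; there is a cheek at each end of the slider, 10 mm thick, 76 mm across the rail, top 54 mm above the bench (8 mm above the raised pad), the two 64 mm apart inside. The fingertips go between them.
- stop_face (a point): Middle of the marked stop's face that looks at the slider, 37.5 mm above the bench. The stop is a dark steel collar clamped on the rail, 76 mm across, 30 mm thick (from this face along +y), top 54 mm above the bench with a thin white line; on it a clamp screw, head 22 mm in diameter, 17 mm behind the face, reaching 71 mm above the bench. Holds against 80 N.
- dye_jar: Bystander, loose: small amber glass jar, 50 mm diameter, 48 mm high, black cap. Origin: middle of its underside. Leave it alone.
- cream_jar: Bystander, loose: small white jar, 56 mm diameter, 42 mm high, steel cap. Origin: middle of its underside. Leave it alone.
- cleaner: Bystander, loose: clear bottle with white cap, 46 mm diameter, 110 mm high. Origin: middle of its underside. Leave it alone.
- brush: Bystander, loose: wooden shoe brush, 42 x 150 x 36 mm, lying along its own y. Origin: middle of its underside. Leave it alone.
- tape: Bystander, loose: cardboard-coloured roll, 68 mm diameter, 24 mm high. Origin: middle of its underside. Leave it alone.
- outsole: Bystander, loose: loose black rubber shoe sole, 96 x 270 x 14 mm, lying along its own y. Origin: middle of its underside. Leave it alone.
- sneaker: Bystander, loose: grey sneaker, 96 x 270 x 106 mm, standing along its own y. Origin: middle of its underside. Leave it alone.

How it is judged:
On the way, in this order (a step that is already met when the one before it is completed fails the run):
1. the pad is pressed down while the slider is still away from the stop (value of joint release above 0.002 m and distance between slider_face and stop_face above 0.05 m), for 0.1 s.
2. the slider reaches the stop (distance between slider_face and stop_face below 0.003 m), for 0.2 s.
At the end, for the whole second after the job is handed in: The slider rests against the marked stop (gap under 3 mm), at rest, its pad fully up again (pressed less than 1 mm) so that the hold is on, and the stop is within 4 mm of where it was (distance between slider_face and stop_face below 0.003 m and value of joint release below 0.001 m and velocity of joint carriage between -0.005 and 0.005 m/s and distance of stop_face from where it was at the start of the episode below 0.004 m); the robot touches nothing.
It fails at once if the slider is forced along while its hold is on (moves faster than 10 mm/s with the pad pressed less than 1 mm) (value of joint release below 0.001 m and (velocity of joint carriage above 0.01 m/s or velocity of joint carriage below -0.01 m/s)).
It fails at once if the stop is shifted by more than 4 mm (distance of stop_face from where it was at the start of the episode above 0.004 m).
It fails at once if a bystander is picked up or moved by more than 20 mm (distance of any of dye_jar, cream_jar, cleaner, brush, tape, outsole, sneaker from where it was at the start of the episode above 0.02 m).
It also fails if it takes over 40 s, if anything falls off the work surface, if the arm or the gripper's body presses on something with over 40 N, if the wrist force passes 120 N, or if a joint passes its speed limit or range.

ROBOT

A 6-joint arm with a two-finger parallel gripper is mounted at the origin on the work surface. World frame = base frame: x ahead of the robot, y to its left, z up, the work surface at z = 0. Lengths are in m, angles in rad, forces in N, time in s.
With the tool pointing down it reaches from about 0.35 to 0.95 m from the base axis. Payload 17.4 kg.
Tool frame: the origin (TCP) lies at the very end of the fingers, on their centre line; the grasp point (between the pads) lies 19 mm behind it; z points along the fingers, y is the direction in which the jaws open and shut (so a half turn about z gives the same grasp; the last joint's range is limited). The gripper opens to 93 mm and grips with 3 to 60 N. Pads are 15 mm wide; open, the fingers measure 128 mm over their backs; the gripper's body (75 mm by 188 mm) begins 65 mm behind the grasp point.
Start: joints at [-1.205, 0.116, 1.442, -0, 1.584, -0.038], TCP at [0.265, -0.621, 0.219] pointing down, gripper open.
Joint ranges: [-2.83, 2.83], [-0.83, 2.19], [0.07, 2.5], [-1.14, 4.28], [0.01, 3], [-2.97, 2.97]. Speed limits (rad/s): [1.89, 1.89, 2.22, 3.14, 3.14, 3.14].

INTERFACE

Orientations are given as a rotation vector (axis times angle).
In Python, from bench import sensors, eyes, order gives the robot as it stands.
- The arm moves only by the tool move_arm, never from a script. Its argument "series" is a list of rows, each a list of 6 numbers: the shift along the tool's x, y, z in cm, then the turn, a rotation vector about the tool's x, y, z in rad. A call has 1 to 8 rows; each row is the pose to reach, as a shift and turn from the pose commanded when the call began, along the tool's axes at that moment; what a row does not reach only later rows make up. A row lasts 1/10 s, in which the tool goes at most 50 mm and 8.59 degrees, less where a joint would pass 70% of its speed; a pose out of reach is approached as far as the arm can. A call with a gripper value outside its range is refused whole. "grip" is the opening, from -1 (shut) to 1 (fully open), so that 0 is half open, set as the call begins (left out, the last holds). The fingers move at their own pace and stop on an object; "force" is the grip in N (left out, the last holds). Time passes only in rows, so rows that repeat a pose let the fingers close. It gives the time, the measured TCP pose, the force and the opening at its end, in the units of the state.
- sensors.observe(): the state, without advancing time (a new reading comes with each control period).
- eyes.camera(name): name is "scene" or "top" or "wrist"; returns (picture, depth): 480x640x3 uint8, red, green, blue; 480x640 float32, m along the optical axis (not along the pixel's ray), 0 where there is no reading.
- eyes.get_calibration(name): a dict with "vfov" (degrees; the focal length in pixels is half the picture's height over the tangent of half this angle, whatever the lens; pixels are square), "cx", "cy" (the principal point, pixels), "view" (4x4, takes a point from world to camera coordinates). Camera axes: x right, y down, z forward; pixel columns grow to the right and rows downward; lengths in m; the calibration is good to about 2 mm. A picture is of the moment at which its call begins: read the wrist's pose just before it. get_calibration takes no time and is no camera call; for the wrist camera it gives the pose at the moment of the call.
- order.sign_off(): hands the job in, once; it reports no verdict.
The state is a dict: "t": time; "joint_positions": joint angles; "joint_velocities": joint speeds; "effort": joint torques, N m; "tcp_pos": TCP position; "orientation": TCP orientation; "force": force on the tool from outside, world axes, zero at the start; "wrist_torque": the same for the moment, N m; "width": opening from 0.0 (shut) to 1.0 (fully open).
Only numpy, scipy, OpenCV 4.12 (cv2) and the standard library are available. Lean on these libraries where they do the work, as an engineer would, in place of code of your own. Each camera call takes 0.05 s, during which the arm holds its last target. There are 200 camera calls.

## Working session

There is one attempt and no reset: what is moved stays moved. The work goes in short steps, Python scripts to look and compute and a tool call to move; the robot and the scene stay as the last step left them, time stands still between calls to the robot, and variables do not carry over. Pictures are saved under pics/ and viewed, about 8 in all and at most 12, crops included, and the job is handed in when it is done.

Besides the shell and the picture viewer there is one more tool, called after ">>>" as name(argument=value, ...) on one line, values as JSON. move_arm: Moves the arm, as the interface text tells. Its arguments: {"type":"object","properties":{"series":{"type":"array","items":{"type":"array","items":{"type":"number"}}},"grip":{"type":"number"},"force":{"type":"number"}},"required":["series"]}

```bash
mkdir -p pics
cat > h.py <<'E'
import numpy as np,cv2
from bench import sensors,eyes,order
def grab(n,save=None):
    c=eyes.get_calibration(n); p,d=eyes.camera(n)
    if save: cv2.imwrite('pics/'+save,cv2.cvtColor(p,cv2.COLOR_RGB2BGR))
    return p,d,c
def world(d,c):
    f=240/np.tan(np.radians(c['vfov'])/2)
    v,u=np.mgrid[:480,:640]
    P=np.stack([(u-c['cx'])/f*d,(v-c['cy'])/f*d,d,np.ones_like(d)],-1)
    return (P@np.linalg.inv(c['view']).T)[...,:3]
E
python3 - <<'E'
from h import *
s=sensors.observe();print(s)
for n in('top','scene'):
    p,d,c=grab(n,n+'1.png'); np.savez(n+'1.npz',p=p,d=d,W=world(d,c)); print(n,c)
E
```

```text
{'t': 0.0, 'joint_positions': array([-1.20479543e+00,  1.16470467e-01,  1.44225918e+00, -3.88104231e-05,
        1.58398670e+00, -3.77876930e-02]), 'joint_velocities': array([ 1.77117562e-04,  2.51110904e-04, -6.98910972e-05,  2.47769131e-04,
        9.41220006e-04, -4.15391575e-04]), 'effort': array([ 3.26588197e-03, -7.21259236e+01, -6.22594428e+01,  7.81332864e-02,
        2.38242937e-02, -9.91575939e-05]), 'tcp_pos': array([ 0.26512768, -0.6205332 ,  0.21791942]), 'orientation': array([-3.07670240e+00, -6.29747677e-01,  3.48383838e-04]), 'force': array([-0.67733148,  0.7783211 , -0.74453826]), 'wrist_torque': array([0.00139957, 0.01071685, 0.0168099 ]), 'width': 0.9983492438527584}
top {'vfov': 53.272082236567094, 'cx': 321.09597868635643, 'cy': 240.5646377839904, 'view': array([[-0.14359145, -0.98963425,  0.00235337,  0.03007665],
       [-0.96880298,  0.14008275, -0.20444463,  0.54990418],
       [ 0.20199575, -0.03163645, -0.9788753 ,  1.14007585],
       [ 0.        ,  0.        ,  0.        ,  1.        ]])}
scene {'vfov': 57.708174015648495, 'cx': 318.21676556149265, 'cy': 241.75675700801483, 'view': array([[-0.01312349,  0.99976637,  0.0171748 ,  0.03463303],
       [ 0.69825307,  0.0214576 , -0.71552933, -0.33606453],
       [-0.71573069,  0.00260212, -0.69837154,  1.5229626 ],
       [ 0.        ,  0.        ,  0.        ,  1.        ]])}
```

View pics/top1.png

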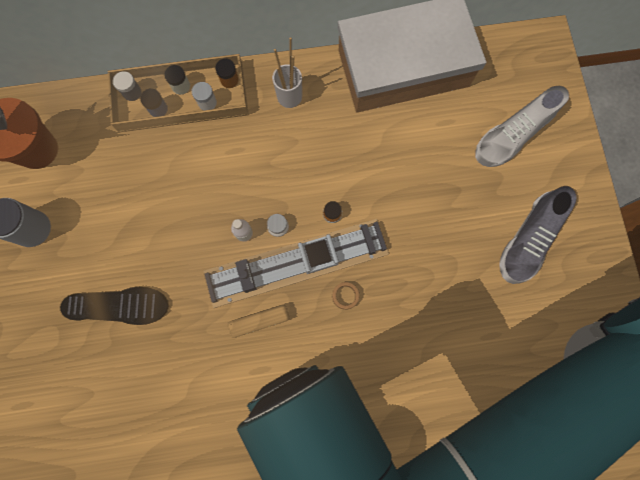

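View pics/scene1.png

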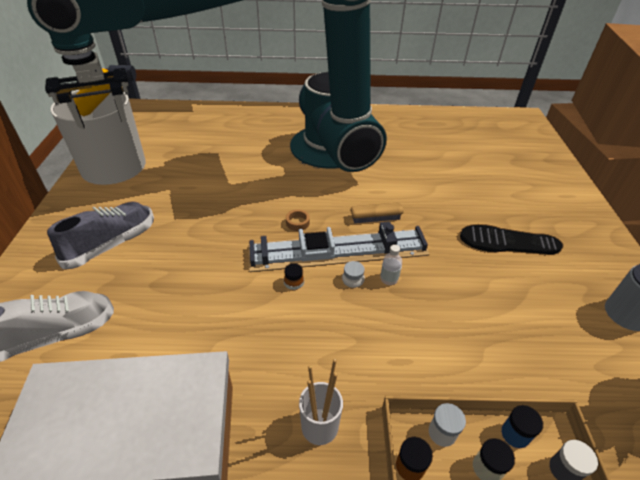

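The top view shows the slider's pad at about (319,252), the marked stop with its screw at (246,273), and the plain collar at (368,240). In the scene view the stop is at (388,236), which agrees.

Run:
```python
from h import *
from scipy.spatial.transform import Rotation as R
W=np.load('top1.npz')['W'];p=np.load('top1.npz')['p']
for u,v in((319,252),(312,254),(246,273),(211,286),(381,236),(368,240),(240,225)): print(u,v,W[v,u].round(4))
# rail/base region fit: points 0.012<z<0.06 within the area
m=np.zeros((480,640),bool);m[215:305,200:392]=1
m&=(W[...,2]>.014)&(W[...,2]<.08)
n,l,st,ce=cv2.connectedComponentsWithStats(m.astype(np.uint8))
k=l[252,319];q=W[l==k]
print(n,st[k],q.min(0),q.max(0))
r=cv2.minAreaRect((q[:,:2]*1000).astype(np.float32));print(r)
c=cv2.boxPoints(r);print(c)
o=np.array(r[0])/1000
ax=W[286,211,:2]-W[236,381,:2];ax/=np.linalg.norm(ax)
e=[c[1]-c[0],c[2]-c[1]];L=max(e,key=np.linalg.norm);L/=np.linalg.norm(L);L*=np.sign(L@ax);print('axis',L,np.degrees(np.arctan2(L[1],L[0])))
s=(q[:,:2]-o)@L; t=(q[:,:2]-o)@np.array([L[1],-L[0]])
for b in np.arange(-.24,.24,.006):
    z=q[(s>=b)&(s<b+.006)]; tt=t[(s>=b)&(s<b+.006)]
    if len(z):print('%.3f n%d z med %.3f max %.3f t %.3f %.3f'%(b,len(z),np.median(z[:,2]),z[:,2].max(),tt.min(),tt.max()))
s=sensors.observe();print(R.from_rotvec(s['orientation']).as_matrix().round(3))
big=cv2.resize(cv2.cvtColor(p[190:320,190:400],cv2.COLOR_RGB2BGR),None,fx=3.8,fy=3.8,interpolation=cv2.INTER_CUBIC);cv2.imwrite('pics/crop.png',big)
```

```text
319 252 [ 0.5222 -0.0399  0.0477]
312 254 [ 0.5194 -0.0218  0.0491]
246 273 [0.4911 0.1433 0.076 ]
211 286 [0.4787 0.2404 0.0282]
381 236 [ 0.5434 -0.2033  0.0323]
368 240 [ 0.5357 -0.1671  0.0438]
240 225 [0.6032 0.14   0.11  ]
9 [ 205  222  182   81 4914] [ 0.43887247 -0.21187196  0.01400718] [0.58344381 0.25279321 0.07618743]
((512.0996704101562, 20.774124145507812), (77.75045013427734, 462.79095458984375), 8.948046684265137)
[[ 437.7066   243.30687]
 [ 509.68854 -213.85182]
 [ 586.49274 -201.75862]
 [ 514.5108   255.40007]]
axis [-0.15553877  0.9878298 ] 98.948044
-0.234 n30 z med 0.030 max 0.034 t -0.038 0.035
-0.228 n68 z med 0.031 max 0.036 t -0.039 0.036
-0.222 n83 z med 0.026 max 0.035 t -0.038 0.037
-0.216 n62 z med 0.021 max 0.025 t -0.033 0.031
-0.210 n52 z med 0.021 max 0.025 t -0.033 0.030
-0.204 n34 z med 0.041 max 0.045 t -0.038 0.036
-0.198 n71 z med 0.042 max 0.046 t -0.038 0.038
-0.192 n73 z med 0.041 max 0.049 t -0.039 0.036
-0.186 n93 z med 0.023 max 0.044 t -0.037 0.035
-0.180 n58 z med 0.021 max 0.025 t -0.033 0.031
-0.174 n56 z med 0.021 max 0.025 t -0.032 0.0
[... 2553 characters left out ...]
6 t -0.032 0.031
0.156 n59 z med 0.021 max 0.028 t -0.032 0.031
0.162 n61 z med 0.021 max 0.027 t -0.032 0.030
0.168 n60 z med 0.021 max 0.026 t -0.032 0.032
0.174 n63 z med 0.021 max 0.028 t -0.032 0.032
0.180 n58 z med 0.020 max 0.025 t -0.032 0.031
0.186 n58 z med 0.020 max 0.026 t -0.032 0.031
0.192 n60 z med 0.020 max 0.024 t -0.031 0.032
0.198 n62 z med 0.020 max 0.026 t -0.033 0.031
0.204 n52 z med 0.020 max 0.025 t -0.032 0.032
0.210 n65 z med 0.020 max 0.024 t -0.032 0.031
0.216 n89 z med 0.025 max 0.034 t -0.038 0.038
0.222 n74 z med 0.030 max 0.037 t -0.038 0.037
0.228 n28 z med 0.029 max 0.034 t -0.038 0.034
[[ 0.92   0.393 -0.   ]
 [ 0.393 -0.92   0.001]
 [ 0.    -0.001 -1.   ]]
```

View pics/crop.png

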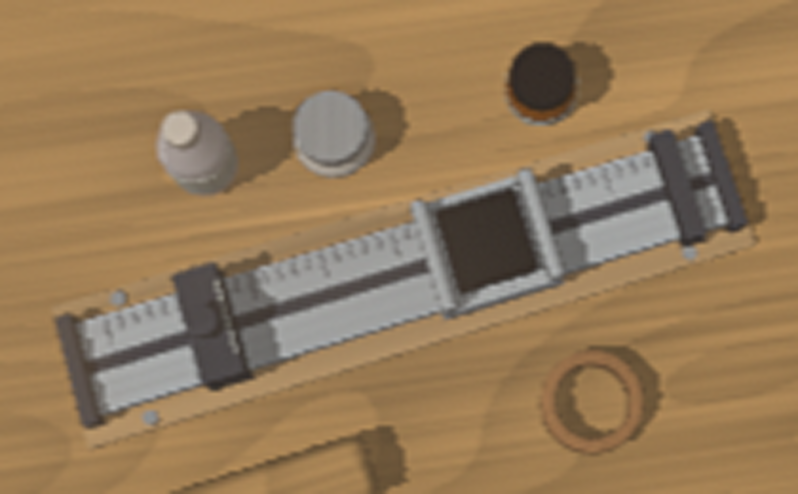

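The crop confirms it: slider with pad and two cheeks right of centre, stop with screw at left. The depth profile puts the slider's middle at s = -0.060 and the stop face at s = +0.115 along the rail. I'll check for obstacles near the start pose, then compute the move.

Run:
```python
from h import *
from scipy.spatial.transform import Rotation as R
W=np.load('scene1.npz')['W']
for u,v in((100,110),(70,125),(130,110),(65,160),(100,170),(100,103),(80,225)): print(u,v,W[v,u].round(3))
s=sensors.observe();Rm=R.from_rotvec(s['orientation'])
L=np.array([-.1555,.9878,0]);x=np.cross(-L,[0,0,-1]);T=R.from_matrix(np.stack([x,-L,[0,0,-1]],1))
g=np.array([.5214,-.0385,.12]);print('shift cm',Rm.inv().apply(g-s['tcp_pos'])*100,'turn',(Rm.inv()*T).as_rotvec())
```

```text
100 110 [ 0.056 -0.727  0.146]
70 125 [ 0.246 -0.722  0.2  ]
130 110 [ 0.131 -0.596  0.188]
65 160 [-0.986 -1.636 -0.758]
100 170 [ 0.247 -0.688  0.052]
100 103 [ 0.156 -0.665  0.221]
80 225 [ 0.545 -0.609  0.101]
shift cm [ 46.43499677 -43.44644588   9.84572649] turn [-9.28006176e-04  8.23502666e-05  2.47682268e-01]
```

>>> move_arm(series=[[0,0,-4,0,0,0],[2,-2,-7,0,0,0],[5,-5,-7,0,0,0.03],[8,-8,-7,0,0,0.06],[11,-11,-7,0,0,0.1],[14,-14,-7,0,0,0.14],[17,-17,-7,0,0,0.18],[20,-20,-7,0,0,0.2477]], grip=-1, force=20)

```text
t: 0.9
tcp_pos: [0.3707, -0.3565, 0.2884]
orientation: [-3.132, -0.242, 0.0]
force: [0.6, -0.0, -0.6]
width: 0.366
```

```bash
cat > go.py <<'E'
from h import *
import sys
from scipy.spatial.transform import Rotation as R
s=sensors.observe();Rm=R.from_rotvec(s['orientation'])
L=np.array([-.1555,.9878,0]);x=np.cross(-L,[0,0,-1]);T=R.from_matrix(np.stack([x,-L,[0,0,-1]],1))
g=np.array([float(a) for a in sys.argv[1:4]])
print(s['t'],s['tcp_pos'].round(4),s['force'].round(1),s['width'],'shift cm',(Rm.inv().apply(g-s['tcp_pos'])*100).round(2),'turn',(Rm.inv()*T).as_rotvec().round(4))
E
python3 go.py .5214 -.0385 .14
```

```text
0.9 [ 0.3707 -0.3565  0.2884] [ 0.6 -0.  -0.6] 0.3657151650084018 shift cm [ 19.77 -29.11  14.84] turn [-0.0003  0.0001 -0.0021]
```

>>> move_arm(series=[[2.5,-3.6,0,0,0,0],[5,-7.3,1,0,0,0],[7.5,-11,3,0,0,0],[10,-14.6,5,0,0,0],[12.5,-18.3,8,0,0,0],[15,-22,10.5,0,0,0],[17.5,-25.7,13,0,0,0],[19.8,-29.1,14.8,0,0,0]])

```text
t: 1.7
tcp_pos: [0.5205, -0.039, 0.1396]
orientation: [-3.132, -0.245, 0.001]
force: [0.8, -1.2, 0.0]
width: 0.004
```

>>> move_arm(series=[[0,0,0,0,0,0],[0,0,0,0,0,0]])

```text
t: 1.9
tcp_pos: [0.5203, -0.04, 0.1404]
orientation: [-3.132, -0.248, 0.002]
force: [-0.9, -0.8, -0.2]
width: 0.005
```

```bash
python3 go.py .5214 -.0385 .14; python3 -c "
from h import *
p,d,c=grab('wrist','w1.png');W=world(d,c)
for u,v in ((320,240),):print(W[v,u])
np.savez('w1.npz',W=W,p=p)
g=np.array([.5214,-.0385,.046,1]);q=c['view']@g;f=240/np.tan(np.radians(c['vfov'])/2);print(q[:2]/q[2]*f+[c['cx'],c['cy']])
o=np.array([.5121,.0208]);L=np.array([-.1555,.9878])
S=(W[...,:2]-o)@L;t=(W[...,:2]-o)@np.array([L[1],-L[0]]);Z=W[...,2]
m=(Z>.05)&(Z<.058)&(abs(t)<.045)
h,e=np.histogram(S[m],np.arange(-.12,.17,.003))
for a,b in zip(e,h):
  if b>30:print(round(a,3),b)
m=(abs(Z-.046)<.003)&(abs(t)<.04)&(abs(S+.06)<.04);print('pad',np.percentile(S[m],[2,50,98]),np.percentile(t[m],[2,98]),Z[m].mean())
"
```

```text
1.9 [ 0.5203 -0.04    0.1404] [-0.9 -0.8 -0.2] 0.005398205989033649 shift cm [ 0.13 -0.13  0.04] turn [-0.0003  0.0016  0.0021]
[ 0.52449522 -0.04199318  0.04701993]
[313.66396381 243.43355885]
-0.099 246
-0.096 566
-0.093 580
-0.09 437
-0.024 583
-0.021 585
-0.018 554
-0.015 129
0.117 503
0.12 651
0.123 559
0.126 453
0.129 268
0.132 188
0.135 91
pad [-0.08348818 -0.05584266 -0.02779695] [-0.02904072  0.02682845] 0.04608331843180839
```

View pics/w1.png

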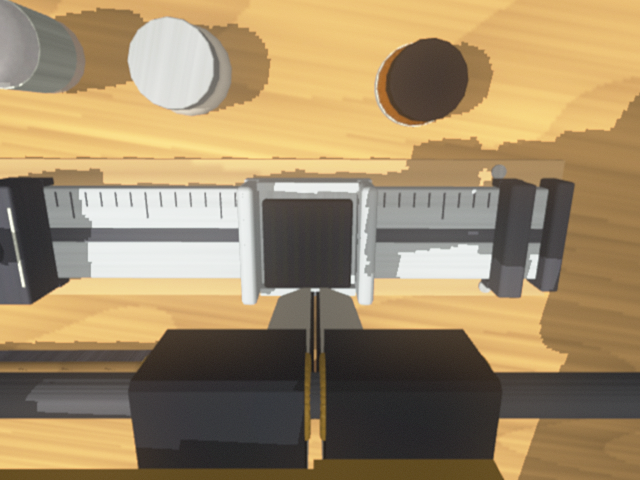

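The wrist view shows the fingers closed along the rail, with the pad at about (308,243) between the cheeks. Its depth reads z = 0.046, as given, and pad middle s = -0.056. Going down over it.

>>> move_arm(series=[[0.1,-0.3,3,0,0,0],[0.1,-0.4,6,0,0,0],[0.1,-0.4,8,0,0,0],[0.1,-0.4,8.7,0,0,0],[0.1,-0.4,8.7,0,0,0]])

```text
t: 2.45
tcp_pos: [0.5207, -0.0376, 0.0542]
orientation: [3.132, 0.243, -0.0]
force: [1.1, -0.1, 0.5]
width: 0.005
```

```bash
python3 go.py .521 -.0355 .0395
```

```text
2.45 [ 0.5207 -0.0376  0.0542] [ 1.1 -0.1  0.5] 0.004873913182364308 shift cm [ 0.06 -0.2   1.47] turn [-0.      0.0003 -0.0014]
```

>>> move_arm(series=[[0,-0.1,0.5,0,0,0],[0,-0.1,0.8,0,0,0],[0,-0.1,1.1,0,0,0],[0,-0.1,1.3,0,0,0],[0,-0.1,1.45,0,0,0],[0,-0.1,1.45,0,0,0],[0,-0.1,1.45,0,0,0]])

```text
t: 3.15
tcp_pos: [0.5213, -0.0358, 0.0405]
orientation: [3.132, 0.245, 0.002]
force: [-1.7, -1.5, 7.6]
width: 0.008
```

The pad has sunk about 5.5 mm at 7.6 N, as the spring data predict. Now sliding with it held down.

>>> move_arm(series=[[0,0,0.1,0,0,0],[0,-0.5,0.1,0,0,0],[0,-1.2,0.1,0,0,0],[0,-2,0.1,0,0,0],[0,-2.8,0.1,0,0,0],[0,-3.6,0.1,0,0,0],[0,-4.3,0.1,0,0,0],[0,-4.8,0.1,0,0,0]])

```text
t: 3.95
tcp_pos: [0.5138, 0.0121, 0.0396]
orientation: [3.132, 0.245, 0.002]
force: [-1.4, -1.8, 7.3]
width: 0.007
```

```bash
cat > meas.py <<'E'
from h import *
import sys
p,d,c=grab('wrist',sys.argv[1]);W=world(d,c)
o=np.array([.5121,.0208]);L=np.array([-.1555,.9878])
S=(W[...,:2]-o)@L;t=(W[...,:2]-o)@np.array([L[1],-L[0]]);Z=W[...,2]
m=(Z>.050)&(Z<.058)&(abs(t)<.045)
h,e=np.histogram(S[m],np.arange(-.12,.17,.003))
print([(round(a,3),int(b)) for a,b in zip(e,h) if b>30])
E
python3 meas.py w2.png; python3 go.py .5005 .0949 .0395
```

```text
[(np.float64(-0.051), 152), (np.float64(-0.048), 724), (np.float64(-0.045), 796), (np.float64(-0.042), 828), (np.float64(-0.024), 39), (np.float64(-0.021), 72), (np.float64(-0.018), 69), (np.float64(-0.015), 63), (np.float64(-0.012), 72), (np.float64(-0.009), 50), (np.float64(-0.006), 66), (np.float64(-0.003), 71), (np.float64(0.0), 70), (np.float64(0.003), 61), (np.float64(0.024), 683), (np.float64(0.027), 807), (np.float64(0.03), 734), (np.float64(0.033), 264)]
4.0 [0.5137 0.0126 0.0395] [-1.5  1.6  7. ] 0.00971845528663433 shift cm [-0.02 -8.34  0.  ] turn [ 0.0001 -0.0014  0.0003]
```

View pics/w2.png

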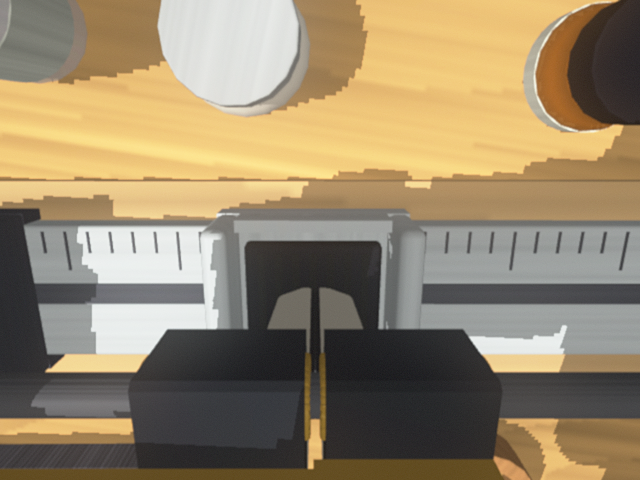

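The slider travelled with the fingers and they stay centred on the pad (cheeks at columns 215 and 405). The front face is now at s ≈ 0.035, about 80 mm from the stop.

>>> move_arm(series=[[0,-0.6,0,0,0,0],[0,-1.6,0,0,0,0],[0,-2.6,0,0,0,0],[0,-3.6,0,0,0,0],[0,-4.6,0,0,0,0],[0,-5.6,0,0,0,0],[0,-6.4,0,0,0,0],[0,-7,0,0,0,0]])

```text
t: 4.8
tcp_pos: [0.5029, 0.0814, 0.0395]
orientation: [3.132, 0.246, 0.002]
force: [-1.8, -0.2, 6.0]
width: 0.002
```

>>> move_arm(series=[[0,-0.2,0,0,0,0],[0,-0.4,0,0,0,0],[0,-0.6,0,0,0,0],[0,-0.8,0,0,0,0],[0,-1,0,0,0,0],[0,-1.2,0,0,0,0],[0,-1.2,0,0,0,0]])

```text
t: 5.5
tcp_pos: [0.5011, 0.0931, 0.0396]
orientation: [-3.132, -0.245, -0.002]
force: [-1.6, 0.1, 8.4]
width: 0.006
```

```bash
python3 meas.py w3.png; python3 go.py .5005 .0949 .0395
```

```text
[(np.float64(0.033), 597), (np.float64(0.036), 791), (np.float64(0.039), 846), (np.float64(0.042), 251), (np.float64(0.06), 67), (np.float64(0.063), 66), (np.float64(0.066), 65), (np.float64(0.069), 73), (np.float64(0.072), 56), (np.float64(0.075), 71), (np.float64(0.078), 69), (np.float64(0.081), 65), (np.float64(0.084), 67), (np.float64(0.087), 33), (np.float64(0.105), 385), (np.float64(0.108), 829), (np.float64(0.111), 781), (np.float64(0.114), 504), (np.float64(0.117), 432), (np.float64(0.12), 823), (np.float64(0.123), 789), (np.float64(0.126), 785), (np.float64(0.129), 700), (np.float64(0.132), 661), (np.float64(0.135), 645), (np.float64(0.138), 634), (np.float64(0.141), 631), (np.float64(0.144), 682), (np.float64(0.147), 275)]
5.55 [0.501  0.0931 0.0395] [-1.8  0.7  8.1] 0.005943559200312204 shift cm [-0.03 -0.19  0.  ] turn [-0.0002 -0.0014  0.0002]
```

View pics/w3.png

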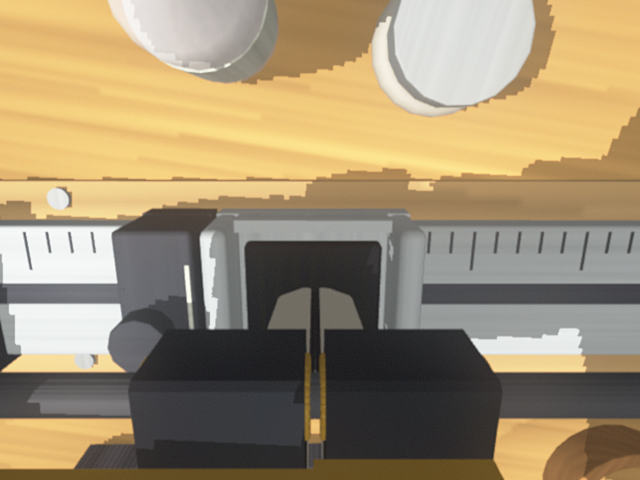

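The slider is now at or nearly against the stop: no clear gap at column 205. I'll press on gently until a reaction force shows.

>>> move_arm(series=[[0,-0.1,0,0,0,0],[0,-0.2,0,0,0,0],[0,-0.3,0,0,0,0],[0,-0.3,0,0,0,0]])

```text
t: 5.95
tcp_pos: [0.5007, 0.0956, 0.0395]
orientation: [3.131, 0.245, 0.002]
force: [-0.9, -3.0, 7.8]
width: 0.006
```

>>> move_arm(series=[[0,-0.1,0,0,0,0],[0,-0.2,0,0,0,0],[0,-0.3,0,0,0,0],[0,-0.3,0,0,0,0]])

```text
t: 6.35
tcp_pos: [0.5004, 0.0984, 0.0396]
orientation: [3.131, 0.245, 0.003]
force: [-0.3, -4.3, 8.1]
width: 0.003
```

```bash
python3 meas.py w4.png; python3 go.py .5005 .0949 .0395;python3 go.py .5005 .0949 .0395
```

```text
[(np.float64(0.033), 75), (np.float64(0.036), 713), (np.float64(0.039), 789), (np.float64(0.042), 880), (np.float64(0.045), 43), (np.float64(0.063), 31), (np.float64(0.066), 66), (np.float64(0.069), 69), (np.float64(0.072), 70), (np.float64(0.075), 71), (np.float64(0.078), 53), (np.float64(0.081), 67), (np.float64(0.084), 66), (np.float64(0.087), 70), (np.float64(0.09), 69), (np.float64(0.108), 578), (np.float64(0.111), 807), (np.float64(0.114), 758), (np.float64(0.117), 732), (np.float64(0.12), 812), (np.float64(0.123), 783), (np.float64(0.126), 783), (np.float64(0.129), 700), (np.float64(0.132), 653), (np.float64(0.135), 636), (np.float64(0.138), 632), (np.float64(0.141), 640), (np.float64(0.144), 682), (np.float64(0.147), 277)]
6.4 [0.5004 0.0983 0.0396] [ 0.6 -4.7  7.1] 0.0060193522915139505 shift cm [-0.04  0.34  0.01] turn [ 0.0011 -0.0018  0.0001]
6.4 [0.5004 0.0983 0.0396] [ 0.6 -4.7  7.1] 0.0060193522915139505 shift cm [-0.04  0.34  0.01] turn [ 0.0011 -0.0018  0.0001]
```

View pics/w4.png

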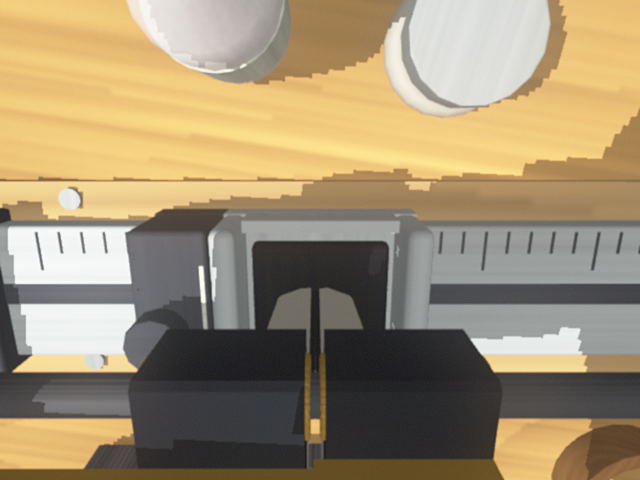

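The histogram gap between cheek and stop is closed, the stop's back edge (s = 0.147) hasn't moved, and the reaction is about 4.5 N along the rail with the fingers slipping. That means the slider is in contact, so I'm lifting straight up.

>>> move_arm(series=[[0,0,-0.2,0,0,0],[0,0,-0.5,0,0,0],[0,0,-0.8,0,0,0],[0,0,-1.2,0,0,0],[0,0,-2.5,0,0,0],[0,0,-5,0,0,0],[0,0,-8,0,0,0],[0,0,-8,0,0,0]])

```text
t: 7.2
tcp_pos: [0.5011, 0.099, 0.1234]
orientation: [-3.131, -0.245, -0.009]
force: [-0.0, -0.4, 0.4]
width: 0.007
```

```bash
python3 meas.py w5.png; python3 go.py .5005 .0949 .0395; python3 -c "
import cv2;a=cv2.imread('pics/w5.png');cv2.imwrite('pics/w5c.png',cv2.resize(a[140:340,150:420],None,fx=2.9,fy=2.9,interpolation=2))"
```

```text
[(np.float64(0.033), 107), (np.float64(0.036), 611), (np.float64(0.039), 653), (np.float64(0.042), 695), (np.float64(0.108), 450), (np.float64(0.111), 667), (np.float64(0.114), 628), (np.float64(0.117), 605), (np.float64(0.12), 667), (np.float64(0.123), 654), (np.float64(0.126), 597), (np.float64(0.129), 490), (np.float64(0.132), 465), (np.float64(0.135), 442), (np.float64(0.138), 436), (np.float64(0.141), 446), (np.float64(0.144), 472), (np.float64(0.147), 243)]
7.25 [0.5005 0.0989 0.1211] [ 0.1  0.2 -0.3] 0.008103043549438528 shift cm [-0.09  0.4   8.16] turn [-0.0001 -0.0036  0.0001]
```

View pics/w5c.png

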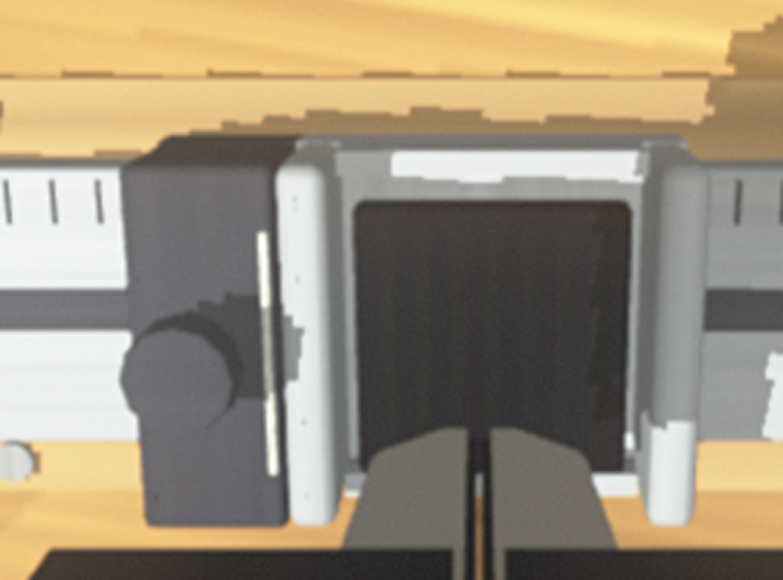

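The slider sits flush against the stop and the fingers are clear. I'll check the pad height, then hand in.

Run:
```python
from h import *
p,d,c=grab('wrist');W=world(d,c)
print('pad z',np.median(W[220:270,280:360,2]),sensors.observe()['force'])
z=float(np.median(W[220:270,280:360,2]))
if abs(z-.046)<.003: print(order.sign_off())
```

```text
pad z 0.04622891484161379 [-0.46745722  0.31565914 -0.47914716]
the job is handed in; nothing more can be done
None
```

The slider now rests against the marked stop with its pad back up, and I've handed the job in; sign-off gives no verdict. It took about 7.3 s of the 40 s allowed.

I closed the gripper and pressed the pad down about 6 mm (roughly 7–8 N). I slid the slider about 130 mm along the rail until it met the stop, then lifted straight off.

Last checks:
- **Contact:** The close-up picture shows no gap between slider and stop. During the final push I felt about 4.5 N of reaction along the rail.
- **Stop:** Its back edge measured the same (s ≈ 0.147 m along the rail) before and after the final push, so the push did not shift it.
- **Pad:** Its top measured 46.2 mm above the bench, against 46 mm when fully up, so the hold is on.
- **Clearance:** The fingers were about 75 mm above the pad, and the measured force was within noise.
- **Bystanders:** I saw no contact with any of them, but did not measure their positions again at the end.

None of these checks failed. The only disagreement was early on: the top and wrist cameras placed the pad about 4 mm apart along the rail. I used the closer wrist view.

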